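# Hold a microtome blade holder over its rail for cleaning

## Task

I have brushed the wax off the front of the microtome blade holder and now want to get at its back and at the rail it stands on. Swing the clamp lever fully open towards the robot's side of the base, lift the holder straight off its rail, gripping the spine at its balance point, and turn it half round so that its back comes where its front was. Keep it level all the while and finish holding it in the gripper, still and level, centred about 5 cm above the rail, with the lever left open and the other things on the bench left where they are.

Things in the scene. Friction and masses are not known exactly. Their poses are not given: they have to be found in the camera images.
- base: Grey cast base plate on rubber feet, fixed: 112 x 182 mm, top 16 mm above the bench. A steel rail, 20 mm wide, 112 mm long, 10 mm high, runs along its y axis. Origin on the bench under the rail's middle; z up, -x is the base's front (roughly towards the robot), the clamp stands at the -y end. It stands anywhere within about 10 x 20 cm, turned up to 0.4 rad.
- rail (a point): Middle of the top of the rail, 26 mm above the bench; axes as the base.
- lever (a joint): Clamp lever angle (rad) about an upright pivot. 0: closed, the dark nose lies over the -y end of the holder's deck and blocks it from rising, handle along the base's -y. It opens clockwise seen from above (handle swings from the base's -y to its -x) to a stop at 1.57, stays where left, needs about 2 N at the knob, and starts at 0 to 0.2.
- lever_knob (a point): Middle of the black upright knob at the end of the lever's handle: 18 mm across, 30 mm tall, its middle 60 mm above the bench (top 75 mm), 55 mm from the pivot axis. It can be pushed from the side or pinched from above.
- lever_pivot (a point): Point on the lever's upright pivot axis, at the height of the knob's middle; in the base frame at x -30, y -82 mm.
- holder: Blade holder, aluminium casting, loose, 0.75 kg (+-15 %), 80 x 151 x 83 mm. Origin: middle of the underside of its runners; seated it is 16 mm above the bench over the base's origin, axes as the base's. Deck 64 mm wide (x), y -55 to +55 mm, top 21 mm up. A channel 23 mm wide, 12 mm deep below straddles the rail. Front (-x): sloping blade bed, red guard bar; back (+x): plain ribs.
- balance (a point): Balance point: mid-thickness of the holder's upright spine, above the centre of mass, 30 mm from the origin towards the heavy dark block (+y), 66 mm above the underside; axes as the holder. The spine is 16 mm thick (x -8 to 8 mm), flat-sided, y -45 to 53 mm (full height from -20), top 83 mm above the underside; above 45 mm nothing stands beside it.
- heavy_end (a point): Middle of the heavy dark steel block, 46 x 26 x 46 mm, on the holder's +y end: 67 mm along y from the holder's origin, 35 mm above its underside (top 58 mm); a small ball lever on its end reaches to y 96 mm. Axes as the holder.
- holder_front (a point): Middle of the red guard bar on the holder's front: 42 mm in front (-x) of the holder's origin and 34 mm above its underside; axes as the holder.
- brush: Red brush, 202 mm long, lying near the bench's front edge; a bystander.
- oil_bottle: Small white oil bottle with a green spout, 38 mm across, 98 mm high, behind the work; a bystander. Origin under its middle.
- wash_bottle: White wash bottle with a red cap and bent spout, 182 mm high, behind the work; a bystander. Origin under its middle.
- forceps: Steel forceps, 126 mm long, lying near the bench's front edge, beside the tall white water bath at the left (fixed; the arm may start over it, so rise before swinging across it); a bystander.
- cassette: Green embedding cassette with a wax block, 40 x 28 x 11 mm, behind the work; a bystander.

How it is judged:
By the outcome, as a careful person would: the job done as asked, in the order asked, and still so for the second after the job is handed in, while the arm keeps its last pose, push and grip.
It also fails if it takes over 64 s, if anything falls off the work surface, if the arm or the gripper's body presses on something with over 40 N, if the wrist force passes 120 N, or if a joint passes its speed limit or range.

## Robot

A 6-joint arm with a two-finger parallel gripper is mounted at the origin on a cart in front of the work surface, level with it; the furniture and walls round the work are solid. World frame = base frame: x ahead of the robot, y to its left, z up, the work surface at z = 0. Lengths are in m, angles in rad, forces in N, time in s.
With the tool pointing down it reaches from about 0.35 to 0.975 m from the base axis. Payload 4.9 kg.
Tool frame: the origin (TCP) lies at the very end of the fingers, on their centre line; the grasp point (between the pads) lies behind it (manip.grip_depth is the z of the grasp point in the tool frame, in m); z points along the fingers, y is the direction in which the jaws open and shut (so a half turn about z gives the same grasp; the last joint's range is limited). The gripper opens to 85 mm and grips with 20 to 120 N. Pads are 22 mm wide; open, the fingers measure 114 mm over their backs; the gripper's body (76 mm by 85 mm) begins 54 mm behind the grasp point. The pads swing forward as they close: fully open they stand 13 mm farther back than shut.
Start: joints at [1.152, 0.053, 1.613, -0, 1.476, -0.119], TCP at [0.185, 0.597, 0.231] pointing down, gripper open.
Joint ranges: [-3.01, 3.01], [-1.01, 2.22], [0.06, 2.58], [-1.02, 4.17], [0.09, 2.62], [-3.14, 3.14]. Speed limits (rad/s): [2.57, 2.57, 3.14, 3.14, 3.14, 3.14].

## Interface

Orientations are given as a unit quaternion [w, x, y, z].
In Python, from plant import state, optics, manip, silhouettes, place_of gives the robot as it stands. The module is installed in compiled form; this text tells all that it offers.
- The arm moves only by the tool jog_arm, never from a script. Its argument "increments" is a list of rows, each an object with "slide": the shift along the tool's x, y, z in mm, a list of three; "rotation": the turn, a rotation vector about the tool's x, y, z in degrees, a list of three. A call has 1 to 20 rows; each row shifts and turns the commanded pose from where the row before left it, along the tool's axes as they then stand; what a row does not reach is not made up. A row lasts 1/12 s, in which the tool goes at most 41.7 mm and 7.16 degrees, less where a joint would pass 70% of its speed; a pose out of reach is approached as far as the arm can. A call with a gripper value outside its range is refused whole. "fingers" is the opening, from 0 (shut) to 1 (fully open), set as the call begins (left out, the last holds). The fingers move at their own pace and stop on an object; the grip force is fixed at half the most. Time passes only in rows, so rows that do not move let the fingers close. It gives the time, the measured TCP pose, the force and the opening at its end, in the units of the state.
- state(): the state, without advancing time (a new reading comes with each control period).
- optics.grab_frame(name): name is "scene" or "top" or "wrist"; returns a dict with "frame" (480x640x3 uint8, blue, green, red), "camera_matrix" (3x3 intrinsics, pixels), "R" (3x3) and "t" (3): a world point X has camera coordinates R X + t. Camera axes: x right, y down, z forward; pixel columns grow to the right and rows downward; lengths in m; the calibration is good to about 2 mm. A picture is of the moment at which its call begins. There is no depth.
- manip.job_done(): hands the job in, once; it reports no verdict.
Trained networks look in the newest picture that a camera, given by its name, has taken for a name from the list of things; names that differ only in an ending like _2 or _b are one class to them, and where a whole thing is asked for, a point or a joint stands for the part that bears it (a point fixed in the world has none). Each returns a list of dicts, best first, with "score" (0 to 1); they miss things now and then, are a little off and sometimes report something else, mostly with a low value. They report only what shows in the picture. A call takes as long as a camera call.
- silhouettes(thing, camera): "mask" (480x640 bool, what is visible of it) and "bbox" ([left, top, right, bottom] in pixels, round what is visible of it).
- place_of(thing, camera): "uv" ([column, row] in pixels: a listed point, or the origin of a listed thing).
The state is a dict: "time": time; "joint_pos": joint angles; "joint_vel": joint speeds; "joint_efforts": joint torques, N m; "tool_pos": TCP position; "tool_rot": TCP orientation; "contact_force": force on the tool from outside, world axes, zero at the start; "ft_torque": the same for the moment, N m; "gripper_width": opening from 0.0 (shut) to 1.0 (fully open).
Only numpy, scipy, OpenCV 4.12 (cv2) and the standard library are available. Lean on these libraries where they do the work, as an engineer would, in place of code of your own. Each camera call takes 0.05 s, during which the arm holds its last target.

## Working session

There is one attempt and no reset: what is moved stays moved. The work goes in short steps, Python scripts to look and compute and a tool call to move; the robot and the scene stay as the last step left them, time stands still between calls to the robot, and variables do not carry over. Pictures are saved under pics/ and viewed, and the job is handed in when it is done.

Besides the shell and the picture viewer there is one more tool, called after "Request:" as name([rows], argument=value, ...), one row to a line, values as JSON. jog_arm: Moves the arm, as the interface text tells. Its arguments: {"type":"object","properties":{"increments":{"type":"array","items":{"type":"object","properties":{"slide":{"type":"array","items":{"type":"number"}},"rotation":{"type":"array","items":{"type":"number"}}}}},"fingers":{"type":"number"}},"required":["increments"]}

```bash
mkdir -p pics; python3 - <<'E'
from plant import state, optics, manip, silhouettes, place_of
import cv2,numpy as np,pickle
print(state()); print(manip.grip_depth)
for c in ["scene","top"]:
    f=optics.grab_frame(c); cv2.imwrite(f"pics/{c}0.png",f["frame"]); pickle.dump(f,open(f"{c}0.pkl","wb"))
    print(c,f["camera_matrix"],f["R"],f["t"])
    for n in ["base","rail","lever_knob","lever_pivot","holder","balance","heavy_end","holder_front"]:
        print(n,[(np.round(d["uv"],1),round(d["score"],2)) for d in place_of(n,c)[:2]])
E
```

```text
{'time': 0.0, 'joint_pos': array([ 1.15202097e+00,  5.33467446e-02,  1.61430893e+00, -8.84414897e-06,
        1.47600926e+00, -1.19015289e-01]), 'joint_vel': array([-1.85340148e-04,  7.08718414e-04, -1.30401805e-05, -1.01193183e-04,
       -9.71757755e-04, -1.19121684e-03]), 'joint_efforts': array([ 5.19209025e-04, -3.93695140e+01, -3.70168376e+01, -1.05462527e-04,
        7.18493204e-03, -1.43769881e-06]), 'tool_pos': array([0.18430903, 0.59654444, 0.23006038]), 'tool_rot': array([-2.71023162e-04,  1.49319012e-01,  9.88788531e-01, -1.00007192e-03]), 'contact_force': array([-0.3751013 , -0.13325467, -0.22743127]), 'ft_torque': array([ 0.08161857, -0.03079279,  0.01144508]), 'gripper_width': 1.0007081959424042}
-0.0187
scene [[516.29980244   0.         314.82226245]
 [  0.         516.29980244 244.7617364 ]
 [  0.           0.           1.        ]] [[ 0.63017823 -0.77641512 -0.00741391]
 [-0.32798416 -0.2575297  -0.9089031 ]
 [ 0.7037768   0.57520259 -0.41694147]] [-0.3887327   0.24833176  0.49261052]
base [(array([300. , 277.8]), 0.86)]
rail [(array([300.8, 264.1]), 0.64)]
lever_kno
[... 220 characters left out ...]
eavy_end [(array([279.9, 239.3]), 0.88)]
holder_front [(array([278.9, 260.8]), 0.95)]
top [[527.76798093   0.         322.35894671]
 [  0.         527.76798093 240.60242699]
 [  0.           0.           1.        ]] [[ 0.01367423 -0.99918994 -0.03784813]
 [-0.99664477 -0.01056501 -0.08116392]
 [ 0.0806983   0.038831   -0.9959819 ]] [0.00776007 0.57560538 1.03101706]
base []
rail [(array([397.5, 269.7]), 0.52), (array([303.3, 152.2]), 0.25)]
lever_knob [(array([396.7, 268.3]), 0.74)]
lever_pivot []
holder [(array([331.1, 241.2]), 0.75)]
balance [(array([312.2, 234.9]), 0.78)]
heavy_end [(array([299.6, 227.2]), 0.75)]
holder_front [(array([328. , 260.8]), 0.95), (array([361.1, 130. ]), 0.43)]
```

View pics/scene0.png

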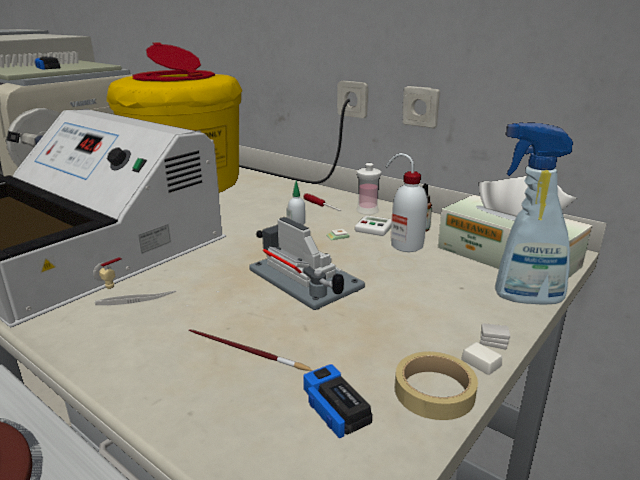

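View pics/top0.png

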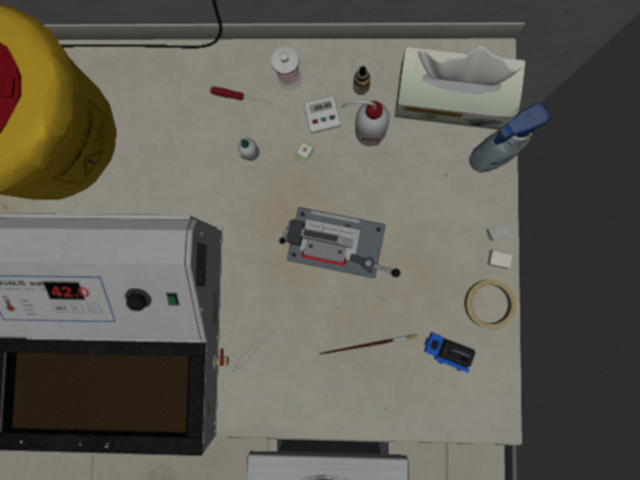

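```bash
cat > h.py <<'E'
import numpy as np,pickle
def load(n): return pickle.load(open(n+".pkl","rb"))
def tri(obs):
    A=[]
    for f,(u,v) in obs:
        P=f["camera_matrix"]@np.c_[f["R"],f["t"]]
        A+= [u*P[2]-P[0], v*P[2]-P[1]]
    A=[a/np.linalg.norm(a[:3]) for a in A]
    X=np.linalg.lstsq(np.array(A)[:,:3],-np.array(A)[:,3],rcond=None)[0]
    e=[proj(f,X)-np.array(uv) for f,uv in obs]
    return X,e
def proj(f,X):
    c=f["R"]@np.array(X)+f["t"]; p=f["camera_matrix"]@c; return p[:2]/p[2]
def onz(f,uv,z):
    d=f["R"].T@np.linalg.solve(f["camera_matrix"],[uv[0],uv[1],1]); o=-f["R"].T@f["t"]
    return o+d*(z-o[2])/d[2]
E
python3 - <<'E'
from h import *
s,t=load("scene0"),load("top0")
np.set_printoptions(precision=4,suppress=True)
for n,a,b in [("knob",(338.3,285.3),(396.7,268.3)),("bal",(290.9,229.5),(312.2,234.9)),("heavy",(279.9,239.3),(299.6,227.2)),("front",(278.9,260.8),(328,260.8)),("holder",(298.3,273.1),(331.1,241.2))]:
    print(n,*tri([(s,a),(t,b)]))
print("pivot z.06",onz(s,(317.3,270.3),.06),"base",onz(s,(300,277.8),0),"rail",onz(s,(300.8,264.1),.026))
E
```

```text
knob [ 0.5193 -0.1278  0.0566] [array([ 1.8244, -0.1806]), array([-1.1096,  0.8895])]
bal [0.5835 0.0293 0.083 ] [array([-1.9531,  0.0969]), array([ 1.3206, -1.1853])]
heavy [0.597  0.0605 0.0516] [array([ 1.5593, -0.0842]), array([-1.0464,  0.9796])]
front [0.5324 0.0039 0.0511] [array([ 1.4512, -0.0745]), array([-0.8945,  0.8432])]
holder [ 0.5739 -0.001   0.0128] [array([ 1.2063, -0.0797]), array([-0.7692,  0.6903])]
pivot z.06 [ 0.5302 -0.0758  0.06  ] base [0.5791 0.0027 0.    ] rail [0.5815 0.0022 0.026 ]
```

The pictures agree with the network points. In the scene view the knob is at about (338,285) and the holder at (290,250). In the top view the knob is at (396,270). I'll rise, swing over and measure with the wrist camera.

Request:
jog_arm([
  {"slide": [0, 0, -30]},
  {"slide": [0, 0, -35]},
  {"slide": [0, 0, -35]},
  {"slide": [-20, -20, 0]},
  {"slide": [-22, -22, 0]},
  {"slide": [-22, -22, 0]},
  {"slide": [-22, -22, 0]},
  {"slide": [-22, -22, 0]},
  {"slide": [-22, -22, 0]},
  {"slide": [-22, -22, 0]},
  {"slide": [-22, -22, 0]},
  {"slide": [-22, -22, 0]},
  {"slide": [-22, -22, 0]},
  {"slide": [-22, -22, 0]},
  {"slide": [-22, -22, 0]},
  {"slide": [-22, -22, 0]},
  {"slide": [-22, -22, 0]},
  {"slide": [-22, -22, 0]},
  {"slide": [-22, -22, 0]},
  {"slide": [-22, -22, 0]},
])

```text
invalid input
```

Request:
jog_arm([
  {"slide": [-22, -22, 0]},
  {"slide": [-22, -22, 0]},
  {"slide": [-22, -22, 0]},
  {"slide": [-22, -22, 0]},
  {"slide": [-22, -22, 0]},
  {"slide": [-22, -22, 0]},
  {"rotation": [0, 0, 5]},
  {"rotation": [0, 0, 7]},
  {"rotation": [0, 0, 7]},
  {"rotation": [0, 0, 7]},
  {"rotation": [0, 0, 7]},
  {"rotation": [0, 0, 7]},
  {"rotation": [0, 0, 7]},
  {"rotation": [0, 0, 7]},
  {"rotation": [0, 0, 7]},
  {"rotation": [0, 0, 7]},
  {"rotation": [0, 0, 7]},
  {"rotation": [0, 0, 7]},
  {"rotation": [0, 0, 2]},
  {},
], fingers=0.4)

```text
invalid input
```

```bash
cat > look.py <<'E'
import sys
from plant import state, optics, silhouettes, place_of
import cv2,pickle
from h import *
np.set_printoptions(precision=4,suppress=True)
tag=sys.argv[1]
f=optics.grab_frame("wrist"); cv2.imwrite(f"pics/w{tag}.png",f["frame"]); pickle.dump(f,open(f"w{tag}.pkl","wb"))
s=state(); print(s["time"],s["tool_pos"],s["tool_rot"],s["contact_force"],s["gripper_width"],s["joint_pos"]); print("cam",-f["R"].T@f["t"])
o={}
for n in sys.argv[2:]:
    r=place_of(n,"wrist")
    print(n,[(np.round(d["uv"],1),round(d["score"],2)) for d in r[:2]])
    if r: o[n]=r[0]["uv"]
pickle.dump(o,open(f"w{tag}_o.pkl","wb"))
E
python3 look.py 1 base rail lever_knob lever_pivot holder balance heavy_end holder_front
```

```text
0.95 [0.1846 0.5971 0.2314] [-0.      0.1493  0.9888  0.0001] [-0.5851 -0.2167 -0.3383] 0.9992087850927632 [ 1.152   0.0526  1.6129  0.      1.476  -0.119 ]
cam [0.1142 0.6171 0.3736]
base []
rail []
lever_knob []
lever_pivot []
holder []
balance []
heavy_end []
holder_front []
```

Request:
jog_arm([
  {"slide": [0, 0, -30], "rotation": [0, 0, 0]},
  {"slide": [0, 0, -35], "rotation": [0, 0, 0]},
  {"slide": [0, 0, -35], "rotation": [0, 0, 0]},
  {"slide": [-20, -20, 0], "rotation": [0, 0, 0]},
  {"slide": [-22, -22, 0], "rotation": [0, 0, 0]},
  {"slide": [-22, -22, 0], "rotation": [0, 0, 0]},
  {"slide": [-22, -22, 0], "rotation": [0, 0, 0]},
  {"slide": [-22, -22, 0], "rotation": [0, 0, 0]},
  {"slide": [-22, -22, 0], "rotation": [0, 0, 0]},
  {"slide": [-22, -22, 0], "rotation": [0, 0, 0]},
  {"slide": [-22, -22, 0], "rotation": [0, 0, 0]},
  {"slide": [-22, -22, 0], "rotation": [0, 0, 0]},
  {"slide": [-22, -22, 0], "rotation": [0, 0, 0]},
  {"slide": [-22, -22, 0], "rotation": [0, 0, 0]},
  {"slide": [-22, -22, 0], "rotation": [0, 0, 0]},
  {"slide": [-22, -22, 0], "rotation": [0, 0, 0]},
  {"slide": [-22, -22, 0], "rotation": [0, 0, 0]},
  {"slide": [-22, -22, 0], "rotation": [0, 0, 0]},
  {"slide": [-22, -22, 0], "rotation": [0, 0, 0]},
  {"slide": [-22, -22, 0], "rotation": [0, 0, 0]},
])

```text
time: 3.02
tool_pos: [0.4305, 0.1303, 0.3316]
tool_rot: [0.0, 0.149, 0.989, 0.0]
contact_force: [0.3, 0.1, -0.0]
gripper_width: 1.002
```

Request:
jog_arm([
  {"slide": [-22, -22, 0], "rotation": [0, 0, 5]},
  {"slide": [-22, -20, 0], "rotation": [0, 0, 6]},
  {"slide": [-22, -18, 0], "rotation": [0, 0, 7]},
  {"slide": [-22, -15, 0], "rotation": [0, 0, 7]},
  {"slide": [-12, -12, 0], "rotation": [0, 0, 7]},
  {"slide": [0, 0, 0], "rotation": [0, 0, 7]},
  {"slide": [0, 0, 0], "rotation": [0, 0, 7]},
  {"slide": [0, 0, 0], "rotation": [0, 0, 7]},
  {"slide": [0, 0, 0], "rotation": [0, 0, 7]},
  {"slide": [0, 0, 0], "rotation": [0, 0, 7]},
  {"slide": [0, 0, 0], "rotation": [0, 0, 7]},
  {"slide": [0, 0, 0], "rotation": [0, 0, 7]},
  {"slide": [0, 0, 0], "rotation": [0, 0, 3]},
  {"slide": [0, 0, 0], "rotation": [0, 0, 0]},
], fingers=0.4)

```text
time: 4.18
tool_pos: [0.4785, 0.0093, 0.3314]
tool_rot: [0.0, 0.773, 0.635, 0.0]
contact_force: [0.4, 0.3, 0.8]
gripper_width: 0.399
```

```bash
python3 look.py 1 base rail lever_knob lever_pivot holder balance heavy_end holder_front
```

```text
4.2333 [0.4785 0.0094 0.3314] [0.0001 0.7722 0.6354 0.0001] [-0.4735  0.4368 -0.1033] 0.40112076693055465 [-0.1361 -0.3443  1.8056  0.      1.6801  0.0576]
cam [0.4927 0.0798 0.4737]
base [(array([414. , 159.7]), 0.42)]
rail []
lever_knob [(array([379.4, 296.6]), 0.59), (array([392.7, 250.7]), 0.33)]
lever_pivot [(array([390.9, 247.4]), 0.77)]
holder [(array([413.4, 161.7]), 0.89)]
balance [(array([427.2, 139.7]), 0.88)]
heavy_end [(array([424.1,  98. ]), 0.79)]
holder_front [(array([380.2, 167.6]), 0.65), (array([624. , 177.5]), 0.43)]
```

View pics/w1.png

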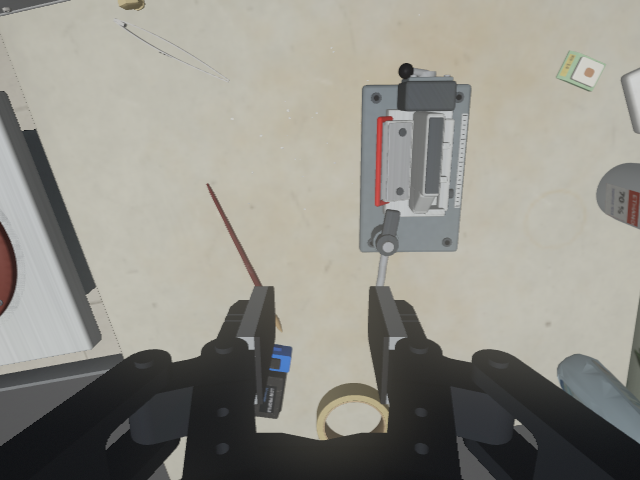

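The wrist view shows the holder and base clearly, with the base spanning (360–471, 85–252). A finger hides the knob, so I'm taking a second view shifted away.

Request:
jog_arm([
  {"slide": [-15, 20, 0], "rotation": [0, 0, 0]},
  {"slide": [-25, 25, 0], "rotation": [0, 0, 0]},
  {"slide": [-25, 25, 0], "rotation": [0, 0, 0]},
  {"slide": [-15, 10, 0], "rotation": [0, 0, 0]},
  {"slide": [0, 0, 0], "rotation": [0, 0, 0]},
])

```text
time: 5.05
tool_pos: [0.5424, -0.0875, 0.3304]
tool_rot: [-0.0, 0.774, 0.634, -0.001]
contact_force: [-0.8, 0.7, 0.2]
gripper_width: 0.4
```

```bash
python3 look.py 2 base rail lever_knob lever_pivot holder balance heavy_end holder_front; python3 - <<'E'
import cv2
for n,(x0,y0,x1,y1) in {"w1":(340,50,500,270),"w2":(200,0,480,240)}.items():
    im=cv2.imread(f"pics/{n}.png")[y0:y1,x0:x1]; k=min(800/im.shape[1],600/im.shape[0]); cv2.imwrite(f"pics/{n}c.png",cv2.resize(im,None,fx=k,fy=k,interpolation=cv2.INTER_CUBIC)); print(n,k)
E
```

```text
5.1 [ 0.5418 -0.0859  0.3307] [-0.0007  0.7733  0.634  -0.0004] [-0.7856  0.56   -0.5071] 0.4015009067498299 [-0.293  -0.1686  1.6619  0.0001  1.6498 -0.0957]
cam [ 0.557  -0.017   0.4727]
base []
rail []
lever_knob [(array([300.6, 222.3]), 0.74)]
lever_pivot [(array([312.1, 166.4]), 0.67)]
holder [(array([339.2,  79.9]), 0.69), (array([301.5, 220.2]), 0.3)]
balance [(array([339.5,  39.3]), 0.9)]
heavy_end [(array([563.4,  99.6]), 0.4)]
holder_front [(array([295.4,  81.2]), 0.69), (array([168.9, 192.7]), 0.34)]
w1 2.727272727272727
w2 2.5
```

View pics/w2.png

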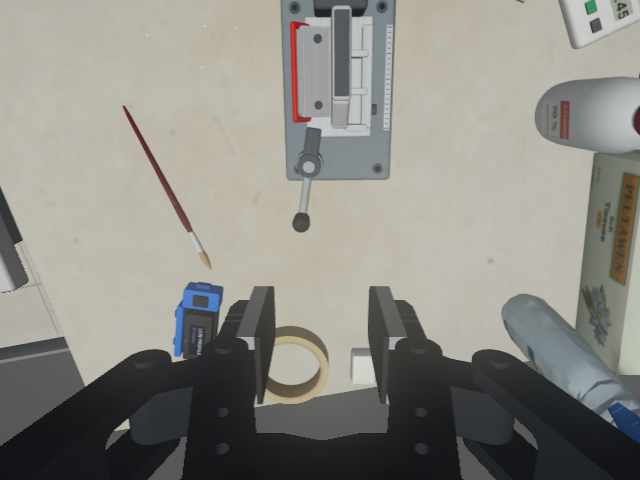

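View pics/w1c.png

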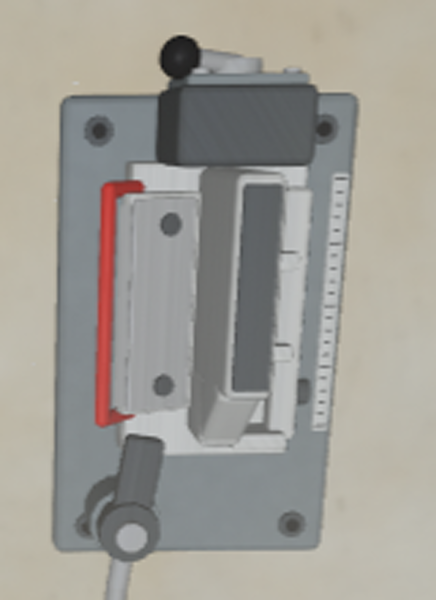

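```bash
cat > fit.py <<'E'
from h import *
from scipy.optimize import least_squares
np.set_printoptions(precision=4,suppress=True)
C={k:load(k) for k in ["scene0","top0","w1","w2"]}
BP=dict(rail=(0,0,26),pivot=(-30,-82,60),hold=(0,0,16),bal=(0,30,82),heavy=(0,67,51),front=(-42,0,50),c1=(-56,91,16),c2=(56,91,16),c3=(-56,-91,16),c4=(56,-91,16))
obs=[("scene0","pivot",317.3,270.3,1),("scene0","bal",290.9,229.5,1),("scene0","heavy",279.9,239.3,1),("scene0","front",278.9,260.8,1),("scene0","hold",298.3,273.1,1),
("top0","bal",312.2,234.9,1),("top0","heavy",299.6,227.2,1),("top0","front",328,260.8,1),("top0","c1",288,263,1),("top0","c2",298,208,1),("top0","c4",384,221,1),
("w1","c1",362.5,85.5,3),("w1","c2",471,84.7,3),("w1","c3",359.8,251.5,3),("w1","c4",456.8,251,3),("w1","pivot",388,246,1),("w1","bal",427.2,139.7,1),("w1","heavy",424.1,98,1),("w1","front",380.2,167.6,1),
("w2","c3",287,180,2),("w2","c4",388.5,180,2),("w2","pivot",309.5,166.4,1),("w2","bal",339.5,39.3,1),("w2","front",295.4,81.2,1)]
def W(p,b):
    x,y,z=np.array(b)/1000; c,s=np.cos(p[2]),np.sin(p[2])
    return np.array([p[0]+c*x-s*y,p[1]+s*x+c*y,z])
if __name__=="__main__":
  for sel in (["scene0","top0","w1","w2"],["w1"],["w2"],["w1","w2"],["scene0","top0"]):
    o=[q for q in obs if q[0] in sel]
    f=lambda p:np.concatenate([w*(proj(C[c],W(p,BP[n]))-[u,v]) for c,n,u,v,w in o])
    r=least_squares(f,[.578,0,-.2],loss="soft_l1",f_scale=2)
    print(sel,r.x)
    if len(sel)==4:
        for (c,n,u,v,w) in o: print(c,n,proj(C[c],W(r.x,BP[n]))-[u,v])
        P=r.x
  print("knob tri",tri([(C["scene0"],(338.3,285.3)),(C["top0"],(396.7,268.3)),(C["w2"],(300.6,222.3))]), [onz(C[c],q,.06) for c,q in (("scene0",(338.3,285.3)),("top0",(396.7,268.3)),("w2",(300.6,222.3)))])
  for a in (0,.1,.2,1.57): print("pivot",W(P,(-30,-82,60)),a,"knob",W(P,(-30-55*np.sin(a),-82-55*np.cos(a),60)))
  print("bal",W(P,BP["bal"]), "tri bal w1,w2",tri([(C["w1"],(427.2,139.7)),(C["w2"],(339.5,39.3))]))
E
python3 fit.py
```

```text
['scene0', 'top0', 'w1', 'w2'] [ 0.5749 -0.0119 -0.1889]
scene0 pivot [5.5333 2.0807]
scene0 bal [2.0797 2.8182]
scene0 heavy [0.6945 2.8674]
scene0 front [5.5796 1.6068]
scene0 hold [ 6.4207 -0.129 ]
top0 bal [7.5389 0.4806]
top0 heavy [2.2613 5.8905]
top0 front [3.2135 0.2567]
top0 c1 [-2.1337 -3.4352]
top0 c2 [-0.7494 -2.5517]
top0 c4 [1.7041 2.0245]
w1 c1 [-0.6395 -3.4559]
w1 c2 [ 1.5352 -3.5114]
w1 c3 [-1.1529 -0.0892]
w1 c4 [ 0.5477 -0.3317]
w1 pivot [-0.3192 11.5174]
w1 bal [ 1.8897 10.193 ]
w1 heavy [-0.388  8.85 ]
w1 front [-2.9775  9.3717]
w2 c3 [-1.6292 -0.6029]
w2 c4 [ 0.9221 -1.6291]
w2 pivot [-1.3219 11.7117]
w2 bal [ 0.8644 12.014 ]
w2 front [-1.3252  8.612 ]
['w1'] [ 0.5749 -0.0126 -0.1886]
['w2'] [ 0.5759 -0.0113 -0.1963]
['w1', 'w2'] [ 0.5751 -0.0124 -0.1896]
['scene0', 'top0'] [ 0.5746 -0.0058 -0.2091]
knob tri (array([ 0.5165, -0.1288,  0.0587]), [array([ 1.258, -0.509]), array([-0.4498,  2.3612]), array([ 2.9622, -1.1517])]) [array([ 0.5123, -0.1296,  0.06  ]), array([ 0.5209, -0.1295,  0.06  ]), array([ 0.5134, -0.129 ,  0.06  ])]
pivot [ 0.5301 -0.0868  0.06  ] 0 knob [ 0.5197 -0.1408  0.06  ]
pivot [ 0.5301 -0.0868  0.06  ] 0.1 knob [ 0.5144 -0.1395  0.06  ]
pivot [ 0.5301 -0.0868  0.06  ] 0.2 knob [ 0.5092 -0.1377  0.06  ]
pivot [ 0.5301 -0.0868  0.06  ] 1.57 knob [ 0.476  -0.0765  0.06  ]
bal [0.5806 0.0176 0.082 ] tri bal w1,w2 (array([0.5812, 0.0269, 0.0792]), [array([ 0.5641, -0.4896]), array([-0.5679,  0.6009])])
```

```bash
python3 - <<'E'
from fit import *
for sel in (["scene0","top0","w1","w2"],["w1","w2"],["scene0","top0"]):
    o=[q for q in obs if q[0] in sel]
    g=lambda p,n: W(p,np.array(BP[n])+([p[3],p[4],0] if n[0]=="c" and n[1:].isdigit() else [0,0,0]))
    f=lambda p:np.concatenate([w*(proj(C[c],g(p,n))-[u,v]) for c,n,u,v,w in o])
    r=least_squares(f,[.578,0,-.2,0,0],x_scale=[.01,.01,.1,1,1],loss="soft_l1",f_scale=2)
    print(sel,r.x)
    if len(sel)==4:
        for (c,n,u,v,w) in o: print(c,n,proj(C[c],g(r.x,n))-[u,v])
    P=r.x
    print("pivot",W(P,(-30,-82,60)))
    for a in (0,.1,.2,1.57): print(a,"knob",W(P,(-30-55*np.sin(a),-82-55*np.cos(a),60)))
    print("bal",W(P,BP["bal"]))
E
```

```text
['scene0', 'top0', 'w1', 'w2'] [  0.5768  -0.0027  -0.1853  -0.2246 -11.3767]
scene0 pivot [ 1.7984 -0.1216]
scene0 bal [-1.2879  1.1785]
scene0 heavy [-2.5036  1.2465]
scene0 front [ 2.2583 -0.3152]
scene0 hold [ 3.0402 -2.0756]
top0 bal [ 2.671  -0.5119]
top0 heavy [-2.4565  4.9974]
top0 front [-1.4432 -0.7612]
top0 c1 [-1.1188 -3.0348]
top0 c2 [ 0.0651 -2.1998]
top0 c4 [2.5983 2.0636]
w1 c1 [-1.0571 -1.1879]
w1 c2 [ 0.9942 -1.6618]
w1 c3 [-0.9446  1.7098]
w1 c4 [0.6581 1.1345]
w1 pivot [0.4374 3.0004]
w1 bal [ 2.5993 -0.3741]
w1 heavy [ 0.1109 -1.5085]
w1 front [-2.5611  0.1082]
w2 c3 [-1.305   1.3901]
w2 c4 [ 1.1178 -0.0038]
w2 pivot [-1.0606  2.1661]
w2 bal [ 0.926  -0.0344]
w2 front [-1.4648 -1.8145]
pivot [ 0.5322 -0.0778  0.06  ]
0 knob [ 0.5221 -0.1318  0.06  ]
0.1 knob [ 0.5168 -0.1305  0.06  ]
0.2 knob [ 0.5116 -0.1287  0.06  ]
1.57 knob [ 0.4782 -0.0677  0.06  ]
bal [0.5824 0.0268 0.082 ]
['w1', 'w2'] [  0.5769  -0.0028  -0.1862  -0.1954 -11.317 ]
pivot [ 0.5323 -0.0778  0.06  ]
0 knob [ 0.5221 -0.1319  0.06  ]
0.1 knob [ 0.5167 -0.1306  0.06  ]
0.2 knob [ 0.5116 -0.1288  0.06  ]
1.57 knob [ 0.4782 -0.0677  0.06  ]
bal [0.5825 0.0267 0.082 ]
['scene0', 'top0'] [  0.5765  -0.0022  -0.1828  -2.8624 -11.7547]
pivot [ 0.532  -0.0774  0.06  ]
0 knob [ 0.522  -0.1314  0.06  ]
0.1 knob [ 0.5167 -0.1302  0.06  ]
0.2 knob [ 0.5115 -0.1284  0.06  ]
1.57 knob [ 0.478  -0.0674  0.06  ]
bal [0.5819 0.0273 0.082 ]
```

Both camera pairs agree on the base at (0.577, −0.0025), yaw −0.186, with the plate offset about 11 mm along −y. The knob is at (0.5165, −0.129), so the lever stands at about 0.1. I'll go above the knob now.

Request:
jog_arm([
  {"slide": [-20, -6, 10], "rotation": [0, 0, 2]},
  {"slide": [-18, -6, 25], "rotation": [0, 0, 2]},
  {"slide": [-10, -5, 30], "rotation": [0, 0, 1]},
  {"slide": [0, 0, 35], "rotation": [0, 0, 0]},
  {"slide": [0, 0, 35], "rotation": [0, 0, 0]},
  {"slide": [0, 0, 30], "rotation": [0, 0, 0]},
  {"slide": [0, 0, 20], "rotation": [0, 0, 0]},
  {"slide": [0, 0, 0], "rotation": [0, 0, 0]},
])

```text
time: 6.17
tool_pos: [0.5108, -0.1259, 0.1405]
tool_rot: [-0.004, 0.799, 0.601, -0.003]
contact_force: [-1.0, 0.9, 0.3]
gripper_width: 0.4
```

```bash
python3 look.py 3 lever_knob lever_pivot
```

```text
6.2167 [ 0.5125 -0.1266  0.1437] [-0.0024  0.7994  0.6008 -0.0015] [-0.6831  0.061   0.8426] 0.3973065906705201 [-0.3831 -0.106   1.9183 -0.      1.3348 -0.1012]
cam [ 0.5325 -0.0575  0.2829]
lever_knob [(array([326.2, 243.7]), 0.66)]
lever_pivot [(array([336.9, 137.9]), 0.66)]
```

View pics/w3.png

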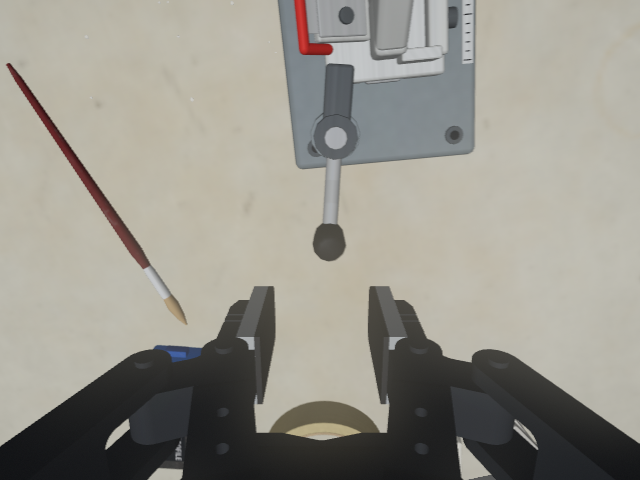

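```bash
python3 - <<'E'
from fit import *
from plant import state
w3=load("w3"); s=state(); print(s["tool_pos"],s["tool_rot"])
print(onz(w3,(328,236),.075),onz(w3,(328.5,243),.06),"piv",onz(w3,(336.3,137),.06))
print(tri([(w3,(328.5,242)),(C["w2"],(301.2,222)),(C["scene0"],(338.3,285.3))]))
E
```

```text
[ 0.5152 -0.1277  0.1479] [0.0009 0.7995 0.6007 0.0006]
[ 0.5156 -0.1218  0.075 ] [ 0.5135 -0.1304  0.06  ] piv [ 0.533  -0.0766  0.06  ]
(array([ 0.5136, -0.1293,  0.0594]), [array([-0.3239, -1.2182]), array([-0.3218,  0.3353]), array([ 0.3793, -0.0791])])
```

Request:
jog_arm([
  {"slide": [-2, 0, 20], "rotation": [0, 0, 1]},
  {"slide": [0, 0, 25], "rotation": [0, 0, 1]},
  {"slide": [0, 0, 25], "rotation": [0, 0, 0]},
  {"slide": [0, 0, 20], "rotation": [0, 0, 0]},
  {"slide": [0, 0, 10], "rotation": [0, 0, 0]},
  {"slide": [0, 0, 0], "rotation": [0, 0, 0]},
])

```text
time: 6.82
tool_pos: [0.5135, -0.1293, 0.0458]
tool_rot: [-0.001, 0.81, 0.587, -0.0]
contact_force: [0.7, 0.4, -0.1]
gripper_width: 0.404
```

Request:
jog_arm([
  {"slide": [0, 0, 0], "rotation": [0, 0, 0]},
  {"slide": [0, 0, 0], "rotation": [0, 0, 0]},
  {"slide": [0, 0, 0], "rotation": [0, 0, 0]},
], fingers=0.29)

```text
time: 7.07
tool_pos: [0.5155, -0.1302, 0.0487]
tool_rot: [0.002, 0.81, 0.587, 0.001]
contact_force: [-0.0, 0.2, -0.6]
gripper_width: 0.293
```

```bash
python3 look.py 4 lever_knob
```

```text
7.1167 [ 0.5152 -0.1301  0.0483] [0.0015 0.8099 0.5866 0.0009] [ 0.4384 -0.4032  0.3832] 0.2893394142661373 [-0.3874  0.0178  1.9738 -0.      1.1465 -0.0702]
cam [ 0.5378 -0.0618  0.1909]
lever_knob [(array([312.4, 318.5]), 0.75)]
```

View pics/w4.png

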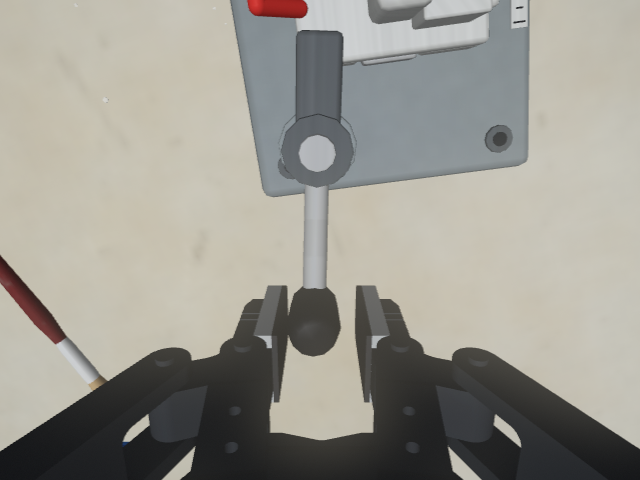

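The knob sits between the fingers at (315,320). Now the swing along the arc.

Request:
jog_arm([
  {"slide": [0, -3, 0], "rotation": [0, 0, 0]},
  {"slide": [0.2, -4, 0], "rotation": [0, 0, 4]},
  {"slide": [0.3, -5.75, 0], "rotation": [0, 0, 6]},
  {"slide": [0.3, -5.75, 0], "rotation": [0, 0, 6]},
  {"slide": [0.3, -5.75, 0], "rotation": [0, 0, 6]},
  {"slide": [0.3, -5.75, 0], "rotation": [0, 0, 6]},
  {"slide": [0.3, -5.75, 0], "rotation": [0, 0, 6]},
  {"slide": [0.3, -5.75, 0], "rotation": [0, 0, 6]},
  {"slide": [0.3, -5.75, 0], "rotation": [0, 0, 6]},
  {"slide": [0.3, -5.75, 0], "rotation": [0, 0, 6]},
  {"slide": [0.3, -5.75, 0], "rotation": [0, 0, 6]},
  {"slide": [0.3, -5.75, 0], "rotation": [0, 0, 6]},
  {"slide": [0.3, -5.75, 0], "rotation": [0, 0, 6]},
  {"slide": [0.2, -4, 0], "rotation": [0, 0, 4]},
  {"slide": [0.2, -4, 0], "rotation": [0, 0, 4]},
  {"slide": [0.1, -2, 0], "rotation": [0, 0, 2]},
  {"slide": [0, 0, 0], "rotation": [0, 0, 0]},
  {"slide": [0, 0, 0], "rotation": [0, 0, 0]},
])

```text
time: 8.67
tool_pos: [0.474, -0.0682, 0.0468]
tool_rot: [0.0, 0.997, -0.071, 0.001]
contact_force: [0.3, -0.9, 0.5]
gripper_width: 0.292
```

```bash
python3 look.py 5 lever_knob
```

```text
8.7167 [ 0.4739 -0.0682  0.0467] [ 0.0002  0.9975 -0.0709  0.0004] [-0.8741 -1.7475 -0.1921] 0.2896658994897792 [-0.2984 -0.1063  2.0966 -0.0001  1.1505  1.4142]
cam [ 0.5465 -0.0801  0.1892]
lever_knob [(array([332.6, 318.1]), 0.97)]
```

View pics/w5.png

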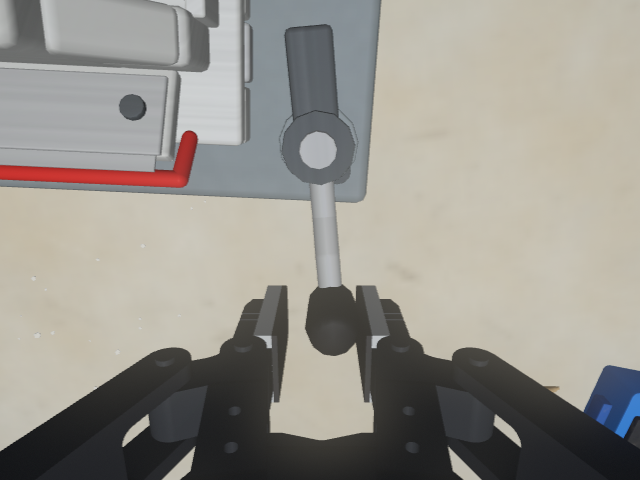

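The knob is against the right finger and the lever is about 6° short of its stop. I'll push on gently and watch the force.

Request:
jog_arm([
  {"slide": [0, -2, 0], "rotation": [0, 0, 2]},
  {"slide": [0, -2, 0], "rotation": [0, 0, 1]},
  {"slide": [0, -1, 0], "rotation": [0, 0, 0]},
  {"slide": [0, 0, 0], "rotation": [0, 0, 0]},
])

```text
time: 9.1
tool_pos: [0.4743, -0.0631, 0.0463]
tool_rot: [0.0, 0.995, -0.097, -0.0]
contact_force: [-0.4, -2.2, 0.8]
gripper_width: 0.287
```

Request:
jog_arm([
  {"slide": [0, -1, 0], "rotation": [0, 0, 0]},
  {"slide": [0, -1, 0], "rotation": [0, 0, 0]},
  {"slide": [0, 0, 0], "rotation": [0, 0, 0]},
])

```text
time: 9.35
tool_pos: [0.4746, -0.0609, 0.0461]
tool_rot: [-0.0, 0.995, -0.097, -0.0]
contact_force: [-1.4, -2.9, 1.3]
gripper_width: 0.289
```

Request:
jog_arm([
  {"slide": [0, -1, 0], "rotation": [0, 0, 0]},
  {"slide": [0, 0, 0], "rotation": [0, 0, 0]},
])

```text
time: 9.52
tool_pos: [0.4747, -0.0605, 0.046]
tool_rot: [0.001, 0.995, -0.097, -0.001]
contact_force: [-2.0, -4.5, 0.6]
gripper_width: 0.289
```

```bash
python3 look.py 6 lever_knob
```

```text
9.5667 [ 0.4747 -0.0605  0.0461] [ 0.0006  0.9953 -0.0972 -0.0005] [-3.3905 -3.923   1.2787] 0.28839683763732943 [-0.2816 -0.1047  2.0963 -0.0015  1.1508  1.4845]
cam [ 0.5469 -0.0762  0.1883]
lever_knob [(array([332.9, 316.4]), 0.95)]
```

View pics/w6.png

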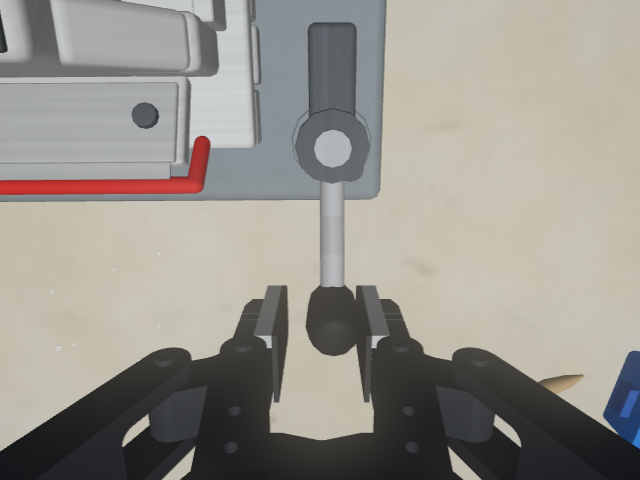

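Request:
jog_arm([
  {"slide": [0, -1, 0], "rotation": [0, 0, 0]},
  {"slide": [0, -1, 0], "rotation": [0, 0, 0]},
  {"slide": [0, 0, 0], "rotation": [0, 0, 0]},
])

```text
time: 9.87
tool_pos: [0.4747, -0.0602, 0.0461]
tool_rot: [0.003, 0.995, -0.097, -0.001]
contact_force: [-4.2, -11.4, 2.1]
gripper_width: 0.294
```

The lever is on its stop: 11 N, with no further motion. I'm backing off, rising and turning to look at the spine.

Request:
jog_arm([
  {"slide": [0, 4, 0], "rotation": [0, 0, 0]},
  {"slide": [0, 3, -10], "rotation": [0, 0, 0]},
  {"slide": [0, 0, -25], "rotation": [0, 0, 0]},
  {"slide": [0, 0, -35], "rotation": [0, 0, 0]},
  {"slide": [0, 0, -38], "rotation": [0, 0, 0]},
  {"slide": [0, 0, -38], "rotation": [0, 0, 0]},
  {"slide": [0, 0, -38], "rotation": [0, 0, -5]},
  {"slide": [0, 0, -20], "rotation": [0, 0, -7]},
  {"slide": [0, 0, 0], "rotation": [0, 0, -7]},
  {"slide": [0, 0, 0], "rotation": [0, 0, -7]},
  {"slide": [0, 0, 0], "rotation": [0, 0, -7]},
  {"slide": [0, 0, 0], "rotation": [0, 0, -7]},
  {"slide": [0, 0, 0], "rotation": [0, 0, -7]},
  {"slide": [0, 0, 0], "rotation": [0, 0, -7]},
  {"slide": [0, 0, 0], "rotation": [0, 0, -7]},
  {"slide": [0, 0, 0], "rotation": [0, 0, -7]},
  {"slide": [0, 0, 0], "rotation": [0, 0, -7]},
  {"slide": [0, 0, 0], "rotation": [0, 0, -7]},
  {"slide": [0, 0, 0], "rotation": [0, 0, -7]},
  {"slide": [0, 0, 0], "rotation": [0, 0, -2]},
], fingers=0.6)

```text
time: 11.53
tool_pos: [0.4743, -0.0645, 0.2511]
tool_rot: [-0.0, 0.765, 0.644, 0.001]
contact_force: [-0.7, 0.6, 0.7]
gripper_width: 0.601
```

Request:
jog_arm([
  {"slide": [0, 20, 0], "rotation": [0, 0, -2]},
  {"slide": [0, 30, 0], "rotation": [0, 0, 0]},
  {"slide": [0, 30, 0], "rotation": [0, 0, 0]},
  {"slide": [0, 18, 0], "rotation": [0, 0, 0]},
  {"slide": [0, 0, 0], "rotation": [0, 0, 0]},
  {"slide": [0, 0, 0], "rotation": [0, 0, 0]},
])

```text
time: 12.03
tool_pos: [0.5713, -0.0793, 0.2505]
tool_rot: [-0.001, 0.756, 0.655, 0.0]
contact_force: [-0.4, -0.4, -0.2]
gripper_width: 0.597
```

```bash
python3 look.py 7 balance holder heavy_end holder_front lever_knob lever_pivot; python3 -c "
import pickle,cv2
from plant import optics
for c in ('scene',):
  f=optics.grab_frame(c); cv2.imwrite('pics/s7.png',f['frame']); pickle.dump(f,open('s7.pkl','wb'))"
```

```text
12.0833 [ 0.5708 -0.0793  0.2505] [-0.0004  0.7556  0.655   0.0001] [-0.641   0.4505 -0.0308] 0.6034428253280133 [-0.2674 -0.0732  1.706   0.0007  1.5094 -0.1252]
cam [ 0.5817 -0.0084  0.3928]
balance [(array([316.5,  45.8]), 0.9)]
holder [(array([317.6,  94.2]), 0.68)]
heavy_end []
holder_front [(array([258.6,  89.1]), 0.77)]
lever_knob [(array([200.8, 196.1]), 0.66)]
lever_pivot [(array([273.7, 198.4]), 0.66), (array([262. ,  92.7]), 0.65)]
```

View pics/w7.png

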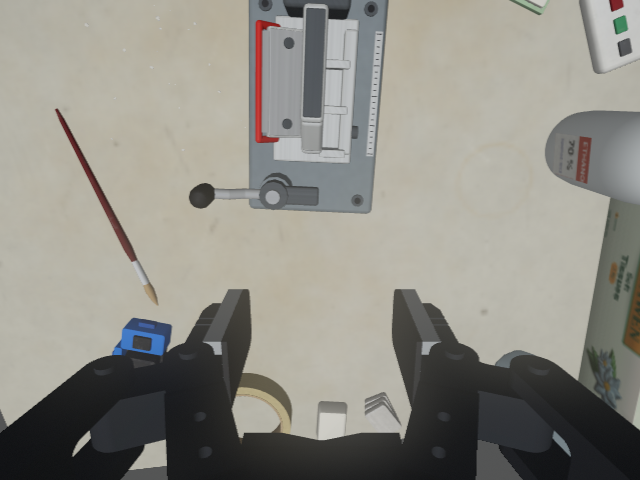

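The lever now stands square to the base, with its knob at (201,196) and pivot at (273,196). I'm moving so that the spine is well in view.

Request:
jog_arm([
  {"slide": [20, -2, 0], "rotation": [0, 0, 1]},
  {"slide": [30, -2, 0], "rotation": [0, 0, 1]},
  {"slide": [20, 0, 0], "rotation": [0, 0, 0]},
  {"slide": [0, 0, 0], "rotation": [0, 0, 0]},
  {"slide": [0, 0, 0], "rotation": [0, 0, 0]},
])

```text
time: 12.85
tool_pos: [0.5781, -0.0093, 0.2504]
tool_rot: [0.0, 0.766, 0.642, -0.0]
contact_force: [-1.0, 0.4, -0.1]
gripper_width: 0.599
```

```bash
python3 look.py 8 balance holder heavy_end holder_front lever_knob lever_pivot; python3 - <<'E'
import cv2
im=cv2.imread("pics/w8.png")[0:300,180:460]; cv2.imwrite("pics/w8c.png",cv2.resize(im,None,fx=2,fy=2,interpolation=cv2.INTER_CUBIC))
E
```

```text
12.9 [ 0.5781 -0.01    0.2504] [ 0.0002  0.7668  0.6419 -0.0001] [ 0.1069  0.0088 -0.8835] 0.5986752828832513 [-0.1457 -0.0689  1.702  -0.0005  1.5083  0.0313]
cam [0.5909 0.0615 0.3927]
balance [(array([318. , 153.4]), 0.58)]
holder [(array([317.5, 178.4]), 0.57)]
heavy_end [(array([319. ,  98.8]), 0.63)]
holder_front [(array([270.2, 183.5]), 0.7)]
lever_knob [(array([215.1, 280.8]), 0.91)]
lever_pivot [(array([282.7, 281. ]), 0.8)]
```

View pics/w8c.png

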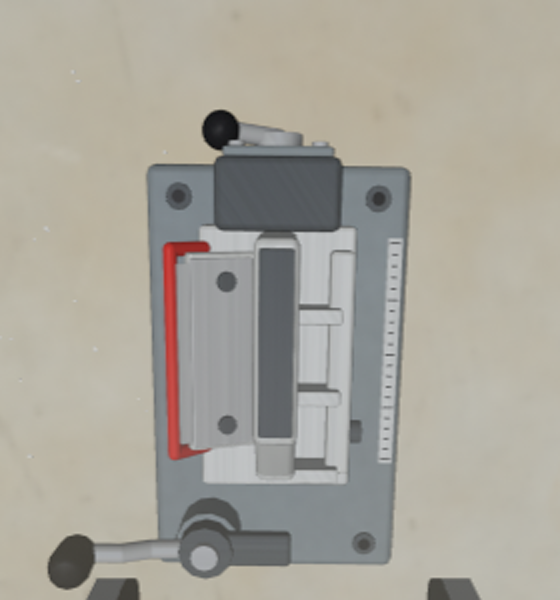

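```bash
python3 - <<'E'
from fit import *
C["w8"]=load("w8")
k=lambda x,y:(180+x/2,y/2)
pts=[((-8,53,99),k(255,238)),((8,53,99),k(299,238)),((-8,-20,99),k(255,441)),((8,-20,99),k(297,441)),
((-56,79.7,16),k(149,166)),((56,79.7,16),k(410,169)),((56,-102.3,16),k(390,564)),((0,30,82),(318,153.4)),((0,67,51),(319,98.8)),((0,67,74),k(279,193))]
f=lambda p:np.concatenate([(proj(C["w8"],W(p,b))-np.array(u)) for b,u in pts])
r=least_squares(f,[.578,0,-.2],loss="soft_l1",f_scale=1); print(r.x); print(f(r.x).reshape(-1,2)); 
print("bal",W(r.x,(0,30,82)))
w7=load("w7"); print("tri",tri([(C["w8"],(318.5,153.4)),(C["w1"],(427.2,139.7)),(C["w2"],(339.5,39.3)),(w7,(316.5,45.8))]))
print("knob",onz(C["w8"],(215.1,280.8),.06),"piv",onz(C["w8"],(282.6,280),.06))
from plant import state; s=state(); print(s["tool_pos"]); n=s["tool_rot"]; print("psi",2*np.arctan2(n[2],n[1])-np.pi/2)
E
```

```text
[ 0.5774 -0.0029 -0.1899]
[[-0.8365 -0.0005]
 [ 1.2173  0.3375]
 [-1.2326  3.8729]
 [ 0.1618  4.1571]
 [-2.3342 -2.3448]
 [ 1.6691 -1.8891]
 [ 0.6484  1.5332]
 [ 0.4029 -2.2973]
 [ 0.1641 -1.3729]
 [-0.4311  0.8068]]
bal [0.5831 0.0265 0.082 ]
tri (array([0.5823, 0.0262, 0.0786]), [array([-1.0474, -2.2335]), array([ 1.7071, -0.0682]), array([0.8235, 1.2335]), array([-2.0639,  1.1656])])
knob [ 0.4777 -0.0672  0.06  ] piv [ 0.5338 -0.0765  0.06  ]
[ 0.5782 -0.0107  0.2503]
psi -0.17870168157981503
```

Request:
jog_arm([
  {"slide": [12, -1, 5], "rotation": [0, 0, 0.5]},
  {"slide": [15, -1, 20], "rotation": [0, 0, 0]},
  {"slide": [10, 0, 30], "rotation": [0, 0, 0]},
  {"slide": [0, 0, 35], "rotation": [0, 0, 0]},
  {"slide": [0, 0, 30], "rotation": [0, 0, 0]},
  {"slide": [0, 0, 15], "rotation": [0, 0, 0]},
  {"slide": [0, 0, 0], "rotation": [0, 0, 0]},
  {"slide": [0, 0, 0], "rotation": [0, 0, 0]},
])

```text
time: 13.87
tool_pos: [0.5825, 0.0265, 0.1145]
tool_rot: [-0.001, 0.77, 0.638, -0.001]
contact_force: [0.3, -0.0, 0.5]
gripper_width: 0.598
```

```bash
python3 look.py 9 balance heavy_end
```

```text
13.9167 [0.5838 0.0264 0.1164] [0.0005 0.77   0.6381 0.0005] [ 0.2558 -0.0467  0.0187] 0.6041803821207936 [-0.082   0.0541  1.81   -0.      1.2762  0.1048]
cam [0.5963 0.097  0.2568]
balance [(array([322.4, 267.3]), 0.61)]
heavy_end [(array([317. , 171.3]), 0.63)]
```

View pics/w9.png

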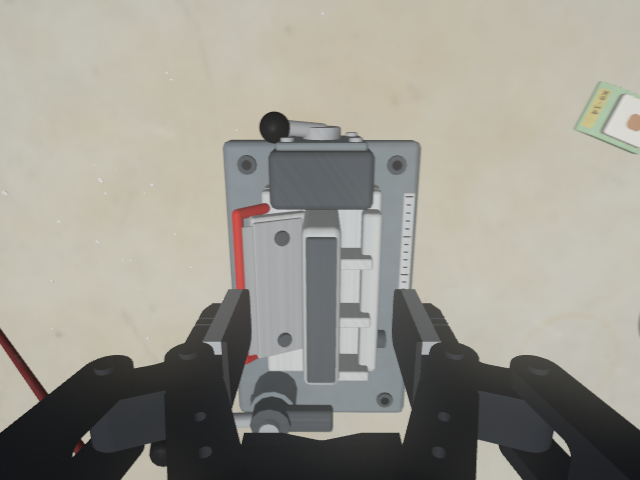

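```bash
python3 - <<'E'
from fit import *
w=load("w9")
print("tcp axis at .099",proj(w,[.583,.0265,.099]))
p=[.5772,-.0027,-.188]
for b in [(0,53,99),(0,-20,99),(0,30,99),(0,67,74)]: print(b,proj(w,W(p,b)))
print([onz(w,(321,v),.099) for v in (230,383)])
E
```

```text
tcp axis at .099 [321.5335 286.0477]
(0, 53, 99) [320.9646 230.7147]
(0, -20, 99) [320.8766 391.1578]
(0, 30, 99) [320.9345 285.5194]
(0, 67, 74) [321.0452 182.7233]
[array([0.5872, 0.0496, 0.099 ]), array([ 0.5743, -0.0183,  0.099 ])]
```

Request:
jog_arm([
  {"slide": [0, 0, 20], "rotation": [0, 0, 0]},
  {"slide": [0, 0, 20], "rotation": [0, 0, 0]},
  {"slide": [0, 0, 11], "rotation": [0, 0, 0]},
  {"slide": [0, 0, 0], "rotation": [0, 0, 0]},
  {"slide": [0, 0, 0], "rotation": [0, 0, 0]},
])

```text
time: 14.43
tool_pos: [0.5833, 0.0268, 0.0648]
tool_rot: [0.0, 0.77, 0.638, 0.0]
contact_force: [-0.7, 0.1, 1.0]
gripper_width: 0.602
```

Request:
jog_arm([
  {"slide": [0, 0, 0], "rotation": [0, 0, 0]},
  {"slide": [0, 0, 0], "rotation": [0, 0, 0]},
  {"slide": [0, 0, 0], "rotation": [0, 0, 0]},
  {"slide": [0, 0, 0], "rotation": [0, 0, 0]},
  {"slide": [0, 0, 0], "rotation": [0, 0, 0]},
  {"slide": [0, 0, 0], "rotation": [0, 0, 0]},
  {"slide": [0, 0, 0], "rotation": [0, 0, 0]},
  {"slide": [0, 0, 0], "rotation": [0, 0, 0]},
], fingers=0)

```text
time: 15.1
tool_pos: [0.5833, 0.0269, 0.0657]
tool_rot: [0.0, 0.77, 0.638, 0.0]
contact_force: [-4.0, 0.6, 5.9]
gripper_width: 0.173
```

```bash
python3 look.py 10 heavy_end
```

```text
15.15 [0.5833 0.0269 0.0657] [0.0001 0.7698 0.6383 0.0002] [-3.7547  0.4011  5.9931] 0.17581514289632277 [-0.0814  0.1151  1.8381  0.0001  1.1879  0.1048]
cam [0.5968 0.0974 0.208 ]
heavy_end []
```

View pics/w10.png

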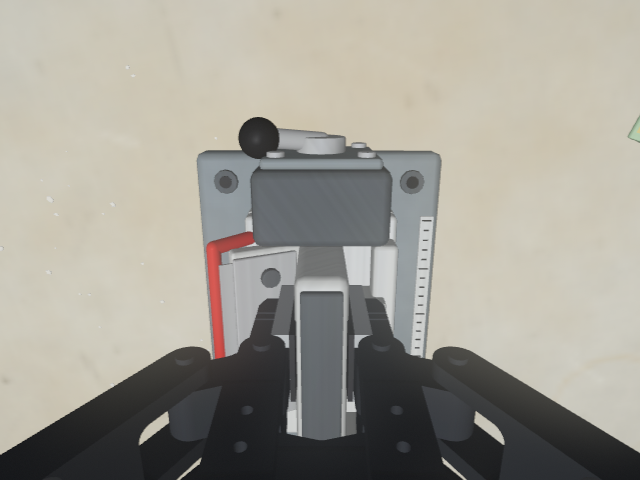

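The grip holds on the spine. Now a gentle lift and a check.

Request:
jog_arm([
  {"slide": [0, 0, -2], "rotation": [0, 0, 0]},
  {"slide": [0, 0, -3], "rotation": [0, 0, 0]},
  {"slide": [0, 0, -4], "rotation": [0, 0, 0]},
  {"slide": [0, 0, -5], "rotation": [0, 0, 0]},
  {"slide": [0, 0, -6], "rotation": [0, 0, 0]},
  {"slide": [0, 0, -5], "rotation": [0, 0, 0]},
  {"slide": [0, 0, -3], "rotation": [0, 0, 0]},
  {"slide": [0, 0, -2], "rotation": [0, 0, 0]},
  {"slide": [0, 0, 0], "rotation": [0, 0, 0]},
  {"slide": [0, 0, 0], "rotation": [0, 0, 0]},
])

```text
time: 16.03
tool_pos: [0.583, 0.0268, 0.0944]
tool_rot: [0.0, 0.77, 0.638, 0.0]
contact_force: [-0.1, 0.6, -8.5]
gripper_width: 0.178
```

```bash
python3 look.py 11 heavy_end; python3 -c "
import pickle,cv2
from plant import optics,state
f=optics.grab_frame('scene'); cv2.imwrite('pics/s11.png',cv2.resize(f['frame'][160:320,200:400],None,fx=3.5,fy=3.5,interpolation=cv2.INTER_CUBIC)); print(state()['ft_torque'])"
```

```text
16.0833 [0.5828 0.0268 0.0941] [-0.0002  0.7698  0.6383 -0.0002] [ 0.3237 -0.0107 -7.7383] 0.17632765038355563 [-0.0815  0.0788  1.8244 -0.      1.2388  0.1048]
cam [0.5966 0.0974 0.2367]
heavy_end [(array([320.8, 198.2]), 0.96)]
[-0.01126165 -0.02904373 -0.00376533]
```

View pics/s11.png

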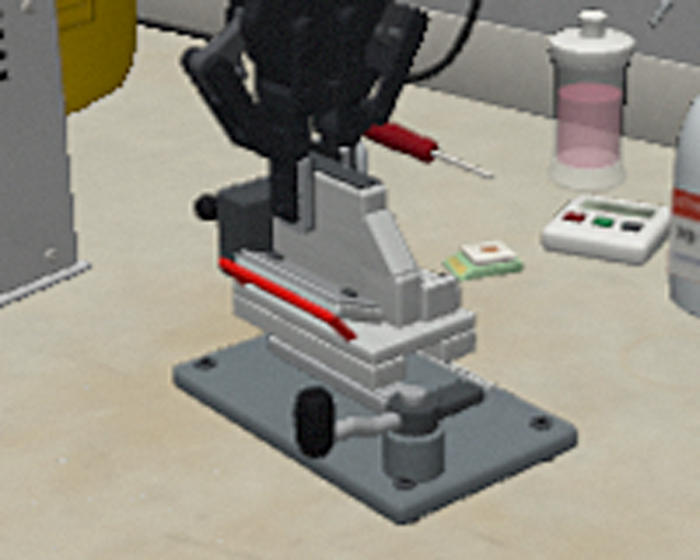

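View pics/w11.png

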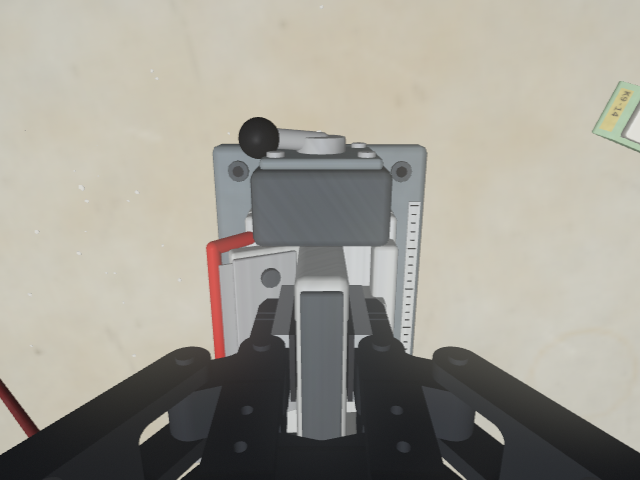

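The holder came off cleanly: about 8 N weight, level, almost no moment, and no slip in the wrist view. An exact 180° would put joint 6 right on its limit (−3.139), so I'll turn 177° to keep a margin. Lifting higher first, then turning about the rail's middle.

Request:
jog_arm([
  {"slide": [0, 0, -4], "rotation": [0, 0, 0]},
  {"slide": [0, 0, -8], "rotation": [0, 0, 0]},
  {"slide": [0, 0, -12], "rotation": [0, 0, 0]},
  {"slide": [0, 0, -14], "rotation": [0, 0, 0]},
  {"slide": [0, 0, -12], "rotation": [0, 0, 0]},
  {"slide": [0, 0, -8], "rotation": [0, 0, 0]},
  {"slide": [0, 0, -5], "rotation": [0, 0, 0]},
  {"slide": [0, 0, -2], "rotation": [0, 0, 0]},
  {"slide": [0, -1.05, 0], "rotation": [0, 0, -2]},
  {"slide": [-0.07, -2.09, 0], "rotation": [0, 0, -4]},
  {"slide": [-0.16, -3.14, 0], "rotation": [0, 0, -6]},
  {"slide": [-0.16, -3.14, 0], "rotation": [0, 0, -6]},
  {"slide": [-0.16, -3.14, 0], "rotation": [0, 0, -6]},
  {"slide": [-0.16, -3.14, 0], "rotation": [0, 0, -6]},
  {"slide": [-0.16, -3.14, 0], "rotation": [0, 0, -6]},
  {"slide": [-0.16, -3.14, 0], "rotation": [0, 0, -6]},
  {"slide": [-0.16, -3.14, 0], "rotation": [0, 0, -6]},
  {"slide": [-0.16, -3.14, 0], "rotation": [0, 0, -6]},
  {"slide": [-0.07, -2.09, 0], "rotation": [0, 0, -4]},
  {"slide": [0, -1.05, 0], "rotation": [0, 0, -2]},
])

```text
time: 17.85
tool_pos: [0.5539, 0.0168, 0.1585]
tool_rot: [-0.001, 0.346, 0.938, -0.0]
contact_force: [-0.4, 1.1, -8.3]
gripper_width: 0.175
```

```bash
python3 look.py 12 heavy_end
```

```text
17.9 [0.5539 0.0167 0.1585] [-0.0008  0.3463  0.9381 -0.0003] [-0.3406  0.1672 -8.1498] 0.17648824839081456 [-0.104  -0.0587  1.848  -0.0002  1.3539 -0.9675]
cam [0.4982 0.0629 0.3009]
heavy_end []
```

Request:
jog_arm([
  {"slide": [0, -1.05, 0], "rotation": [0, 0, -2]},
  {"slide": [-0.07, -2.09, 0], "rotation": [0, 0, -4]},
  {"slide": [-0.16, -3.14, 0], "rotation": [0, 0, -6]},
  {"slide": [-0.16, -3.14, 0], "rotation": [0, 0, -6]},
  {"slide": [-0.16, -3.14, 0], "rotation": [0, 0, -6]},
  {"slide": [-0.16, -3.14, 0], "rotation": [0, 0, -6]},
  {"slide": [-0.16, -3.14, 0], "rotation": [0, 0, -6]},
  {"slide": [-0.16, -3.14, 0], "rotation": [0, 0, -6]},
  {"slide": [-0.16, -3.14, 0], "rotation": [0, 0, -6]},
  {"slide": [-0.16, -3.14, 0], "rotation": [0, 0, -6]},
  {"slide": [-0.16, -3.14, 0], "rotation": [0, 0, -6]},
  {"slide": [-0.16, -3.14, 0], "rotation": [0, 0, -6]},
  {"slide": [-0.16, -3.14, 0], "rotation": [0, 0, -6]},
  {"slide": [-0.07, -2.09, 0], "rotation": [0, 0, -4]},
  {"slide": [-0.04, -1.57, 0], "rotation": [0, 0, -3]},
  {"slide": [0, -1.05, 0], "rotation": [0, 0, -2]},
])

```text
time: 19.28
tool_pos: [0.5544, -0.0221, 0.1589]
tool_rot: [-0.0, -0.345, 0.939, 0.0]
contact_force: [-0.0, -0.2, -8.4]
gripper_width: 0.172
```

```bash
python3 look.py 13
```

```text
19.3333 [ 0.5544 -0.0222  0.1589] [-0.0003 -0.3454  0.9385  0.0001] [-0.9647  0.1002 -8.3603] 0.1811258680795781 [-0.1742 -0.0581  1.8467 -0.0001  1.3535 -2.4503]
cam [ 0.4984 -0.0714  0.3012]
```

Request:
jog_arm([
  {"slide": [0, -1.05, 0], "rotation": [0, 0, -2]},
  {"slide": [-0.07, -2.09, 0], "rotation": [0, 0, -4]},
  {"slide": [-0.11, -2.61, 0], "rotation": [0, 0, -5]},
  {"slide": [-0.11, -2.61, 0], "rotation": [0, 0, -5]},
  {"slide": [-0.11, -2.61, 0], "rotation": [0, 0, -5]},
  {"slide": [-0.11, -2.61, 0], "rotation": [0, 0, -5]},
  {"slide": [-0.07, -2.09, 0], "rotation": [0, 0, -4]},
  {"slide": [-0.04, -1.57, 0], "rotation": [0, 0, -3]},
  {"slide": [0, -1.05, 0], "rotation": [0, 0, -2]},
  {"slide": [0, -0.52, 0], "rotation": [0, 0, -1]},
  {"slide": [0, 0, 0], "rotation": [0, 0, 0]},
  {"slide": [0, 0, 0], "rotation": [0, 0, 0]},
])

```text
time: 20.33
tool_pos: [0.5701, -0.0318, 0.1591]
tool_rot: [-0.0, -0.617, 0.787, 0.0]
contact_force: [-0.2, -0.1, -8.3]
gripper_width: 0.176
```

```bash
python3 look.py 14 heavy_end; python3 -c "
import pickle,cv2
from plant import optics,state
f=optics.grab_frame('scene'); cv2.imwrite('pics/s14.png',cv2.resize(f['frame'][160:320,200:400],None,fx=3.5,fy=3.5,interpolation=cv2.INTER_CUBIC)); print(state()['ft_torque'])"
```

```text
20.3833 [ 0.5701 -0.0318  0.1591] [-0.0001 -0.6174  0.7866  0.0002] [ 0.0413  0.0059 -7.9245] 0.17908185094119314 [-0.186  -0.0197  1.8091  0.      1.3526 -3.0878]
cam [ 0.5525 -0.1048  0.3014]
heavy_end [(array([320.7, 194.4]), 0.75)]
[ 0.01836144 -0.01972484  0.03239804]
```

View pics/s14.png

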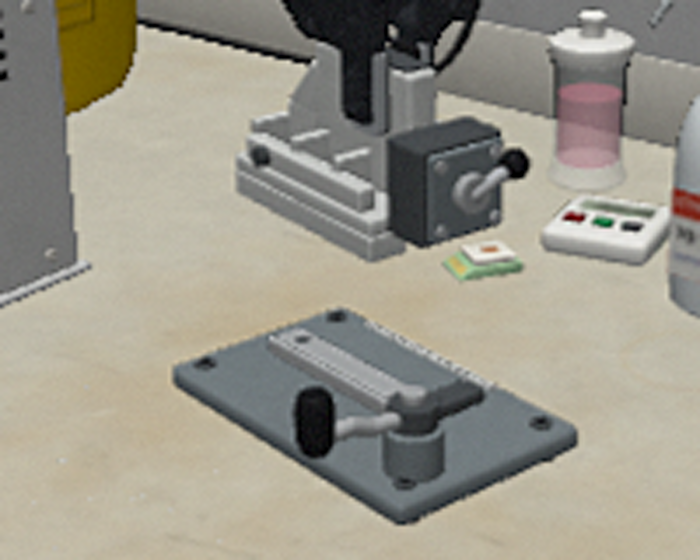

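View pics/w14.png

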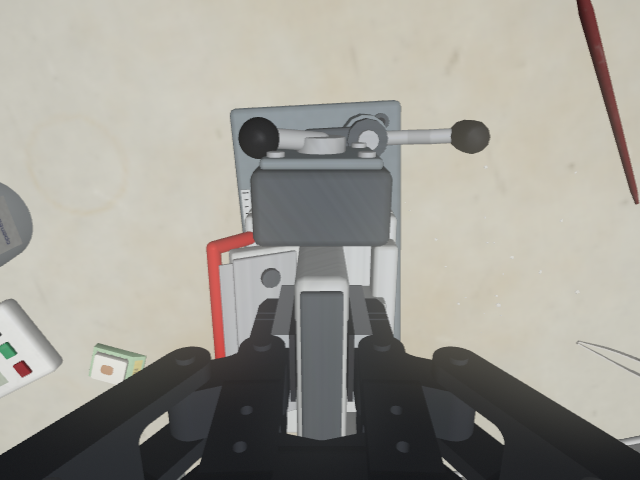

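The holder has turned, is level, and has not slipped: it sits in the same place in the wrist view. Lowering to 5 cm above the rail.

Request:
jog_arm([
  {"slide": [0, 0, 3], "rotation": [0, 0, 0]},
  {"slide": [0, 0, 5], "rotation": [0, 0, 0]},
  {"slide": [0, 0, 7], "rotation": [0, 0, 0]},
  {"slide": [0, 0, 7], "rotation": [0, 0, 0]},
  {"slide": [0, 0, 6], "rotation": [0, 0, 0]},
  {"slide": [0, 0, 3], "rotation": [0, 0, 0]},
  {"slide": [0, 0, 2], "rotation": [0, 0, 0]},
  {"slide": [0, 0, 0], "rotation": [0, 0, 0]},
  {"slide": [0, 0, 0], "rotation": [0, 0, 0]},
  {"slide": [0, 0, 0], "rotation": [0, 0, 0]},
  {"slide": [0, 0, 0], "rotation": [0, 0, 0]},
  {"slide": [0, 0, 0], "rotation": [0, 0, 0]},
])

```text
time: 21.48
tool_pos: [0.5705, -0.0319, 0.1268]
tool_rot: [0.0, -0.618, 0.786, -0.0]
contact_force: [-0.1, 0.2, -8.1]
gripper_width: 0.177
```

```bash
python3 look.py 15 heavy_end; python3 - <<'E'
import pickle,cv2
from plant import optics,state,place_of
from h import *
S={}
for c in ("scene","top"):
    f=optics.grab_frame(c); cv2.imwrite(f'pics/{c}15.png',f['frame']); 
    for n in ["rail","holder","holder_front","heavy_end","lever_knob","lever_pivot"]:
        r=place_of(n,c); 
        if r: S[c,n]=(f,r[0]["uv"]); print(c,n,np.round(r[0]["uv"],1),round(r[0]["score"],2))
for n in ["rail","holder","holder_front","heavy_end","lever_knob"]:
    o=[S[c,n] for c in("scene","top") if (c,n) in S]
    if len(o)==2: print(n,tri(o))
print("rail scene z.026",onz(*S["scene","rail"],.026) if ("scene","rail") in S else None)
print(state()["joint_pos"][5])
E
```

```text
21.5333 [ 0.5705 -0.0319  0.1267] [ 0.0002 -0.6179  0.7863 -0.0003] [ 0.0611 -0.0618 -8.6183] 0.17401376575443744 [-0.1861  0.0129  1.8336  0.      1.2943 -3.089 ]
cam [ 0.5529 -0.105   0.2691]
heavy_end [(array([322.1, 194.5]), 0.9)]
scene rail [303.3 264.2] 0.65
scene holder [303.7 239. ] 0.97
scene holder_front [322.4 212.5] 0.56
scene heavy_end [328.3 231.3] 0.75
scene lever_knob [290.8 278. ] 0.63
scene lever_pivot [317.4 267.2] 0.61
top rail [332.2 239.1] 0.95
top holder [331.  239.1] 0.55
top heavy_end [367.3 244.7] 0.52
top lever_knob [364.6 288.1] 0.55
top lever_pivot [367.6 261.9] 0.61
rail (array([ 0.57852735, -0.00535153,  0.02930061]), [array([-0.28070094,  0.01818893]), array([ 0.18214313, -0.16019709])])
holder (array([ 0.57615551, -0.005956  ,  0.07738636]), [array([-1.80998391,  0.1096572 ]), array([ 1.20549958, -1.04883794])])
heavy_end (array([ 0.56210441, -0.07135122,  0.11346507]), [array([-0.53552249,  0.04633288]), array([ 0.35576531, -0.28928789])])
lever_knob (array([ 0.481215  , -0.06711251,  0.06446129]), [array([ 1.19916542, -0.07092053]), array([-0.69555304,  0.63730954])])
rail scene z.026 [ 0.58383507 -0.0014194   0.026     ]
-3.0889717091761626
```

View pics/scene15.png

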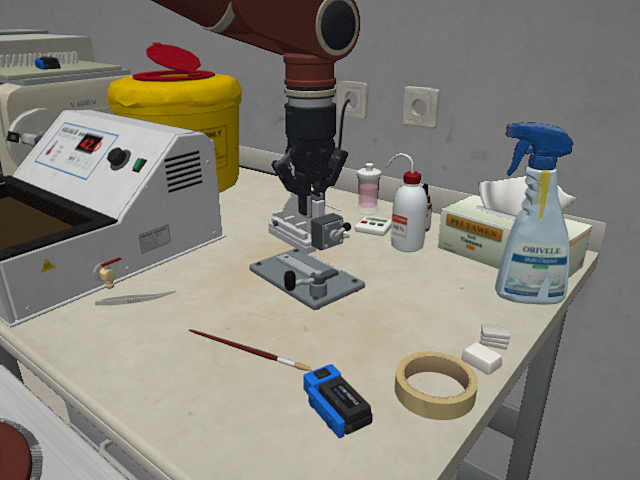

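View pics/top15.png

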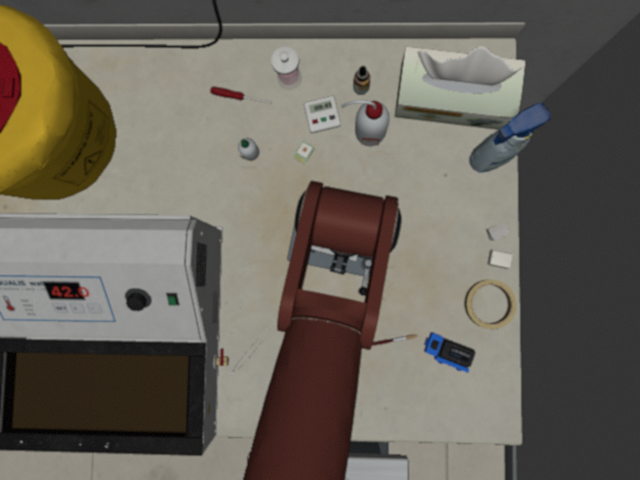

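```bash
python3 -c "
from plant import manip,state
print(abs(state()['joint_vel']).max()); print(manip.job_done())"
```

```text
0.001977528259107805
the job is handed in; nothing more can be done
None
```

The job is handed in at about 22 s of the 64 s. The clamp lever is fully open, and the turned holder is held level and still above the rail.

- **Lever:** I caged the knob between the fingers and swung it round to its stop. It pushed back at about 11 N without moving further. The last pictures show it still open towards the robot.
- **Lift:** I gripped the spine at its balance point and lifted straight up. The load was about 8 N with almost no moment, and the wrist view showed no slip.
- **Turn:** The holder was turned 177° about the rail's middle, not a full 180°, because the full half turn would have put joint 6 right on its range limit. It ended at −3.089 of −3.14.
- **Final position:** The two-camera check put the holder's origin at (0.576, −0.006, 0.077) and the rail's middle at (0.579, −0.005, 0.029). That is 2–3 mm off centre and about 5 cm above the rail. The tool was upright and the joints were still.
- **Other things on the bench:** They look unmoved in the pictures, apart from a few the arm hid.

**Disagreements:**
- The base plate's corners fit only if the plate sits about 11 mm towards −y from the rail's middle. I used the holder and pivot points instead, and those agreed.
- The scene camera alone gave the rail's middle about 6 mm away from the other estimates.

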